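Sort the inspected parts into their trays

ROBOT

A 6-joint arm with a two-finger parallel gripper is mounted at the origin on the work surface. World frame = base frame: x ahead of the robot, y to its left, z up, the work surface at z = 0. Lengths are in m, angles in rad, forces in N, time in s.
With the tool pointing down it reaches from about 0.225 to 0.875 m from the base axis. Payload 3.4 kg.
Tool frame: the origin (TCP) lies midway between the tips of the shut fingers; the grasp point (between the pads) lies 19 mm behind it (manip.grip_point_offset is the distance from the TCP to the grasp point, in m); z points along the fingers, y is the line along which they close (so a half turn about z gives the same grasp; the last joint's range is limited). The gripper opens to 85 mm and grips with 20 to 120 N. Pads are 22 mm wide; open, the fingers measure 114 mm over their backs; the gripper's body (76 mm by 85 mm) begins 54 mm behind the grasp point. The pads swing forward as they close: fully open they stand 13 mm farther back than shut.
Start: joints at [1.156, 0.276, 1.505, -0, 1.361, -0.121], TCP at [0.167, 0.55, 0.231] pointing down, gripper open.
Joint ranges: [-2.89, 2.89], [-0.75, 2.08], [0.22, 2.7], [-1.18, 4.32], [0.11, 2.71], [-2.7, 2.7]. Speed limits (rad/s): [2.57, 2.57, 3.14, 3.14, 3.14, 3.14].

INTERFACE

Orientations are given as a unit quaternion [w, x, y, z].
In Python, from rig import manip gives the robot as it stands.
- The arm moves only by the shell command python3 -m handwheel 'ROWS' [FORCE]. ROWS is JSON, a list of rows, each an object with "translation": the shift along the tool's x, y, z in m, a list of three; "angular": the turn, a rotation vector about the tool's x, y, z in degrees, a list of three; "hand": the closure, from 0 (fully open) to 1 (shut). A call has 1 to 10 rows; each row shifts and turns the commanded pose from where the row before left it, along the tool's axes as they then stand; what a row does not reach is not made up. A row lasts 1/12 s, in which the tool goes at most 41.7 mm and 7.16 degrees, less where a joint would pass 70% of its speed; a pose out of reach is approached as far as the arm can. A call with a gripper value outside its range is refused whole. The fingers move at their own pace and stop on an object; FORCE is the grip in N (left out, the last holds). Time passes only in rows, so rows that do not move let the fingers close. It gives the time, the measured TCP pose, the force, the opening and the grip force at its end, in the units of the state.
- manip.get_state(): the state, without advancing time (a new reading comes with each control period).
- manip.get_image(name): name is "scene" or "side" or "wrist"; returns the picture (384x512x3 uint8, red, green, blue); there is no depth.
- manip.camera_info(name): a dict with "camera_matrix" (3x3 intrinsics, pixels), "eye" and "orientation" of the camera in the world; the wrist camera has in their place "tool_from_camera" (4x4, takes a point from camera to tool coordinates, whose origin is the TCP and whose axes are the flange's). Camera axes: x right, y down, z forward; pixel columns grow to the right and rows downward; lengths in m; the calibration is good to about 2 mm. A picture is of the moment at which its call begins: read the wrist's pose just before it. camera_info takes no time and is no camera call.
- manip.sign_off(): hands the job in; it is judged then, once.
The state is a dict: "clock": time; "qpos": joint angles; "qd": joint speeds; "effort": joint torques, N m; "position": TCP position; "ee_rot": TCP orientation; "contact_force": force on the tool from outside, world axes, zero at the start; "moment": the same for the moment, N m; "width": finger opening in m; "gripper_force": force on a finger pad.
Only numpy, scipy, OpenCV 4.12 (cv2) and the standard library are available. Lean on these libraries where they do the work, as an engineer would, in place of code of your own. Each camera call takes 0.05 s, during which the arm holds its last target. There are 200 camera calls.

TASK

Sort the five measured steel parts into the trays where they belong: the two plain sleeves go into the two-bay tray, one standing in each bay; the two flanged bushes stand side by side in the round dish, flange down; and the long round-ended key lies flat in the long narrow tray, on the same face as it lies on now. Set each part down on the tray's floor without dropping it, and leave the micrometer and the oil bottle where they are.

Things in the scene. Friction and masses are not known exactly. Their poses are not given: they have to be found in the camera images.
- sleeve_a: Steel sleeve standing upright on end: a plain tube, outer diameter 50, bore 36, height 50, about 0.37 kg. Origin: centre of its underside, z up along its axis. The two sleeves are alike and interchangeable.
- sleeve_b: Steel sleeve standing upright on end: a plain tube, outer diameter 50, bore 36, height 50, about 0.37 kg. Origin: centre of its underside, z up along its axis. The two sleeves are alike and interchangeable.
- bush_a: Steel flanged bush standing upright on its flange: flange diameter 58 and 8 thick at the bottom, above it a barrel of outer diameter 36 with a bore of 22; 48 high in all, about 0.34 kg. Origin: centre of the flange's underside, z up along its axis. The two bushes are alike and interchangeable.
- bush_b: Steel flanged bush standing upright on its flange: flange diameter 58 and 8 thick at the bottom, above it a barrel of outer diameter 36 with a bore of 22; 48 high in all, about 0.34 kg. Origin: centre of the flange's underside, z up along its axis. The two bushes are alike and interchangeable.
- key: Steel machine key lying on the bench: a straight bar with half-round ends, 100 long (x), 25 wide (y), 30 high (z), about 0.55 kg. Origin: centre of its underside; x along its length (either end is alike), y across it, z up.
- bay_tray: Shallow bare aluminium tray with one divider making two equal bays, fixed to the bench. Outside 88 (x) by 156 (y), walls and divider 12 high above the bench, all 3 thick, floor 3 thick. Origin: centre of its underside, z up. The divider lies along x through the middle; the bays are centred at y = +38 and y = -38 mm and each is 82 (x) by 73 (y) inside.
- round_dish: Shallow round bare aluminium dish, fixed to the bench: outer diameter 160, inner diameter 154, rim 12 high above the bench, floor 3 thick. Origin: centre of its underside, z up.
- long_tray: Shallow long narrow bare aluminium tray without divider, fixed to the bench: outside 56 (x) by 156 (y), inside 50 by 150, walls 10 high above the bench, 3 thick, floor 3 thick. Origin: centre of its underside, y along its length, z up.
- micrometer: Bystander: outside micrometer lying flat on the bench, about 165 long (along x) by 55 wide, 18 high. Origin: bench level at the middle of its C-shaped frame's mouth; its thimble reaches to x = +119 mm.
- oil_bottle: Bystander: small white oil bottle with black cap standing upright, diameter 52, height 110. Origin: centre of its underside, z up.
There are look-alikes about, which are no part of the job. What is shaped like the key but blue or brown is not meant.

How it is judged:
At the end, for the whole second after the job is handed in: Sleeves upright in the two-bay tray, one per bay; both bushes flange down in the round dish; the key on its starting face in the long tray, between its walls. Every underside within 4 mm of the tray floor, tilt under 0.1 rad, at rest (z of sleeve_a in the frame of bay_tray between -0.001 and 0.007 m and angle between each of sleeve_a, sleeve_b, bush_a, bush_b, key's own z axis and vertical below 0.1 rad and linear speed of each of sleeve_a, sleeve_b, bush_a, bush_b, key below 0.02 m/s and angular speed of each of sleeve_a, sleeve_b, bush_a, bush_b, key below 0.2 rad/s and z of sleeve_b in the frame of bay_tray between -0.001 and 0.007 m and ((x of sleeve_a in the frame of bay_tray between -0.022 and 0.022 m and y of sleeve_a in the frame of bay_tray between 0.02 and 0.056 m and x of sleeve_b in the frame of bay_tray between -0.022 and 0.022 m and y of sleeve_b in the frame of bay_tray between -0.056 and -0.02 m) or (x of sleeve_a in the frame of bay_tray between -0.022 and 0.022 m and y of sleeve_a in the frame of bay_tray between -0.056 and -0.02 m and x of sleeve_b in the frame of bay_tray between -0.022 and 0.022 m and y of sleeve_b in the frame of bay_tray between 0.02 and 0.056 m)) and z of bush_a in the frame of round_dish between -0.001 and 0.007 m and horizontal distance between each of bush_a, bush_b and round_dish below 0.052 m and z of bush_b in the frame of round_dish between -0.001 and 0.007 m and z of key in the frame of long_tray between -0.001 and 0.007 m and x of key in the frame of long_tray between -0.018 and 0.018 m and y of key in the frame of long_tray between -0.03 and 0.03 m); the robot touches nothing.
It fails at once if a part is dropped or thrown: free of the fingers and moving faster than 0.6 m/s ((linear speed of sleeve_a above 0.6 m/s and contact force between sleeve_a and the fingers below 0.1 N) or (linear speed of sleeve_b above 0.6 m/s and contact force between sleeve_b and the fingers below 0.1 N) or (linear speed of bush_a above 0.6 m/s and contact force between bush_a and the fingers below 0.1 N) or (linear speed of bush_b above 0.6 m/s and contact force between bush_b and the fingers below 0.1 N) or (linear speed of key above 0.6 m/s and contact force between key and the fingers below 0.1 N)).
It fails at once if the micrometer or the oil bottle is pushed more than 20 mm or the bottle is tipped over (distance of any of micrometer, oil_bottle from where it was at the start of the episode above 0.02 m or angle between oil_bottle's own z axis and vertical above 0.5 rad).
It also fails if it takes over 99 s, if anything falls off the work surface, if the arm or the gripper's body presses on something with over 40 N, if the wrist force passes 120 N, or if a joint passes its speed limit or range.

## Working session

There is one attempt and no reset: what is moved stays moved. The work goes in short steps, Python scripts to look and compute and a shell command to move; the robot and the scene stay as the last step left them, time stands still between calls to the robot, and variables do not carry over. Pictures are saved under pics/ and viewed, at most 14 in all, crops included, and the job is handed in when it is done.

```bash
mkdir -p pics; ls; python3 - <<'E'
from rig import manip
import cv2,json
s=manip.get_state(); print({k:(v if not hasattr(v,'tolist') else v.tolist()) for k,v in s.items()})
print(manip.grip_point_offset)
for n in("scene","side","wrist"):
    im=manip.get_image(n); cv2.imwrite(f"pics/{n}0.png",im[:,:,::-1]); print(n,manip.camera_info(n))
E
```

```text
pics
{'clock': 0.0, 'qpos': [1.1559859898558007, 0.27661785601416977, 1.5061481422842895, 5.16854562589985e-06, 1.3606822694998264, -0.1209769314694921], 'qd': [-0.0017435672745114868, -0.0002752855137734708, -0.0005044911973168448, 0.0008109085052765855, 0.0005441068906185532, -0.00037600782450693206], 'effort': [0.0013625676365336403, -41.67832374572754, -24.579965472221375, 0.00039297371586144436, 0.011304407380521297, -7.595643580771139e-06], 'position': [0.16630998035502723, 0.5498723058213439, 0.23042068676188374], 'ee_rot': [-0.00024802804222337244, 0.14638922432101523, 0.9892266343818945, -0.0008940437636679332], 'contact_force': [-0.04358709481989841, -0.5349826758241235, -0.07635309163934173], 'moment': [0.013138336282005428, 0.014532896339479802, -0.007971361486244586], 'gripper_force': 0.0, 'width': 0.08521247505019128}
0.0187
scene {'camera_matrix': array([[454.05286255,   0.        , 258.22213267],
       [  0.        , 454.05286255, 190.26974159],
       [  0.        ,   0.        ,   1.        ]]), 'eye': array([ 1.4826933 , -0.49882705,  0.7475284 ]), 'orientation': 
[... 210 characters left out ...]
0.        ,   1.        ]]), 'eye': array([ 0.30895406, -0.8449236 ,  1.12694342]), 'orientation': array([-0.32265976,  0.94369102, -0.06586616,  0.03161638])}
wrist {'camera_matrix': array([[333.5123776 ,   0.        , 251.66409951],
       [  0.        , 333.5123776 , 190.41178509],
       [  0.        ,   0.        ,   1.        ]]), 'tool_from_camera': array([[ 7.53115508e-04, -9.58765024e-01, -2.84198981e-01,
         7.17447982e-02],
       [ 9.99999264e-01,  9.92451735e-04, -6.98148382e-04,
         4.91749478e-04],
       [ 9.51414022e-04, -2.84198246e-01,  9.58765066e-01,
        -1.43320812e-01],
       [ 0.00000000e+00,  0.00000000e+00,  0.00000000e+00,
         1.00000000e+00]])}
```

View pics/scene0.png

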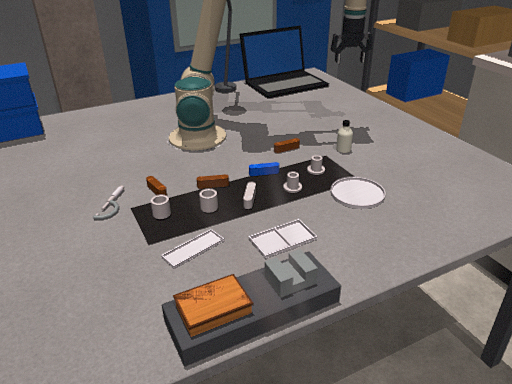

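View pics/side0.png

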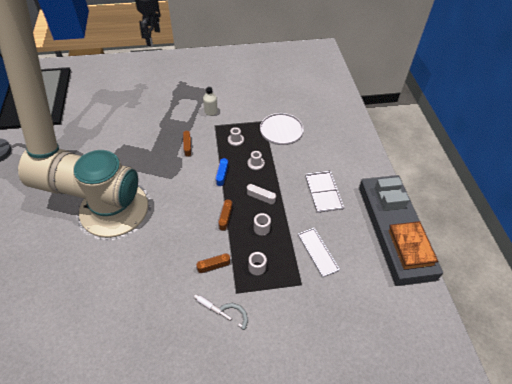

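The side view shows the wanted parts on the black mat: bushes at (236,135) and (256,158), the bright-steel key at (261,193), sleeves at (262,224) and (257,263). The dish is at (282,128), the bay tray at (324,191) and the long tray at (318,252).

Things that could be mistaken for the key: blue bar (222,171), and brown bars (187,143), (225,214) and (213,263). I choose the bare steel one at (261,193).

```bash
cat > h.py <<'E'
from rig import manip
import cv2, numpy as np
from scipy.spatial.transform import Rotation as R
def rot(q): return R.from_quat([q[1],q[2],q[3],q[0]]).as_matrix()
def cam(n):
    c=manip.camera_info(n)
    if n!="wrist": return c["camera_matrix"],rot(c["orientation"]),np.array(c["eye"])
    s=manip.get_state(); T=c["tool_from_camera"]; Rt=rot(s["ee_rot"])
    return c["camera_matrix"],Rt@T[:3,:3],Rt@T[:3,3]+np.array(s["position"])
def cast(c,uv,z):
    K,Rc,e=c; d=np.c_[np.atleast_2d(uv),np.ones(len(np.atleast_2d(uv)))]@np.linalg.inv(K).T@Rc.T
    return e+d*((z-e[2])/d[:,2])[:,None]
def proj(c,P):
    K,Rc,e=c; p=(np.atleast_2d(P)-e)@Rc@K.T; return p[:,:2]/p[:,2:]
def yaw():
    M=rot(manip.get_state()["ee_rot"]); return np.degrees(np.arctan2(M[1,1],M[0,1]))  # heading of tool y
def snap(n,f):
    c=cam(n); im=manip.get_image(n)[:,:,::-1].copy(); cv2.imwrite(f"pics/{f}.png",im); return c,im
E
python3 - <<'E'
from h import *
P=dict(bush1=(236,131,.048),bush2=(256,154,.048),key=(261,193,.03),sl1=(262,218,.05),sl2=(257,257,.05),dish=(282,128,.005),bay=(324,191,.005),long=(318,252,.005),blue=(222,168,.03),br1=(225,211,.03),br2=(213,261,.03),bottle=(210,94,.1))
c=cam("side")
for k,(u,v,z) in P.items(): print(k,cast(c,(u,v),z)[0].round(3))
E
python3 - <<'E'
import sys;sys.path.insert(0,'.')
from h import *
im=cv2.imread("pics/side0.png")[110:250,200:350]
cv2.imwrite("pics/crop0.png",cv2.resize(im,None,fx=4,fy=4,interpolation=cv2.INTER_CUBIC))
E
```

```text
bush1 [0.424 0.251 0.048]
bush2 [0.478 0.133 0.048]
key [ 0.472 -0.021  0.03 ]
sl1 [ 0.457 -0.131  0.05 ]
sl2 [ 0.422 -0.26   0.05 ]
dish [0.6   0.289 0.005]
bay [ 0.684 -0.022  0.005]
long [ 0.61  -0.244  0.005]
blue [0.358 0.101 0.03 ]
br1 [ 0.35  -0.076  0.03 ]
br2 [ 0.297 -0.245  0.03 ]
bottle [0.347 0.401 0.1  ]
```

View pics/crop0.png

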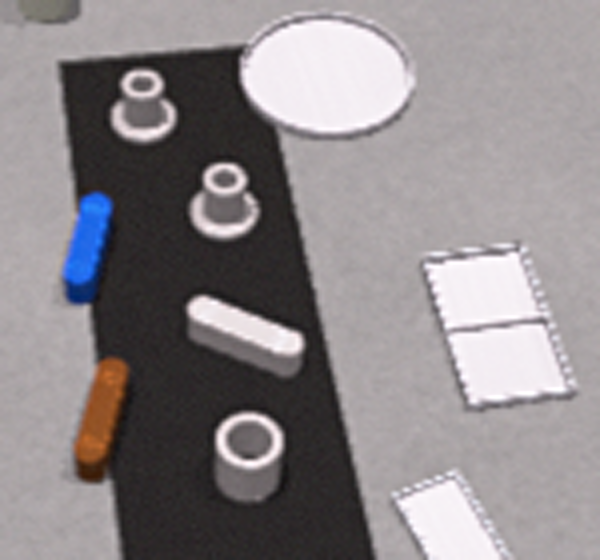

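The crop confirms it: the bright bar in the middle is the steel key, with the blue and brown look-alikes on the left edge of the mat. Next I measure the trays from both fixed views.

```bash
cat > m.py <<'E'
from h import *
seeds=dict(side=dict(dish=(282,128),bayA=(322,182),bayB=(328,200),long=(318,252)),scene=dict(dish=(358,192),bayA=(295,233),bayB=(270,242),long=(193,247)))
for n in seeds:
    im=cv2.imread(f"pics/{n}0.png"); c=cam(n)
    g=im.min(2); m=(g>195).astype(np.uint8)
    _,lab=cv2.connectedComponents(m,connectivity=4)
    for k,(u,v) in seeds[n].items():
        b=(lab==lab[v,u]).astype(np.uint8); cs=max(cv2.findContours(b,0,2)[0],key=cv2.contourArea)
        w=cast(c,cs[:,0].astype(float),.004)[:,:2].astype(np.float32)
        r=cv2.minAreaRect(w*1000); print(n,k,g[v,u],b.sum(),np.round(r[0]),np.round(r[1]),round(r[2],1))
    key=dict(side=(261,191),scene=(250,190))[n]
    b=(lab==lab[key[1],key[0]]).astype(np.uint8); cs=max(cv2.findContours(b,0,2)[0],key=cv2.contourArea)
    r=cv2.minAreaRect((cast(c,cs[:,0].astype(float),.03)[:,:2]*1000).astype(np.float32)); print(n,'key',r)
E
python3 m.py
```

```text
side dish 238 903 [598. 288.] [148. 148.] 26.9
side bayA 241 399 [685.  18.] [89. 71.] 2.1
side bayB 237 431 [682. -59.] [82. 70.] 1.2
side long 239 757 [ 612. -241.] [ 57. 151.] 15.2
side key ((472.1507263183594, -13.47467041015625), (22.668546676635742, 96.09501647949219), 55.9185905456543)
scene dish 224 997 [593. 288.] [145. 142.] 88.4
scene bayA 226 453 [678.  17.] [75. 68.] 0.7
scene bayB 221 492 [680. -59.] [75. 70.] 1.4
scene long 225 651 [ 607. -242.] [ 45. 148.] 15.3
scene key ((470.7916564941406, -13.385696411132812), (22.744712829589844, 89.06639099121094), 55.51951217651367)
```

```bash
python3 -c "
from h import *
print(yaw(), rot(manip.get_state()['ee_rot']).round(3))"
```

```text
73.16719681762575 [[-0.957  0.29  -0.001]
 [ 0.29   0.957 -0.001]
 [ 0.    -0.001 -1.   ]]
```

```bash
cat >> h.py <<'E'
def plan(x,y,z,head=None):
    s=manip.get_state(); M=rot(s["ee_rot"]); d=np.array([x,y,z])-s["position"]
    t=M.T@d*1000; out="tool mm %s  dist %.0f rows>=%.1f"%(t.round(1),np.linalg.norm(t),np.linalg.norm(t)/41)
    if head is not None: out+="  turn z %.1f"%((yaw()-head+90)%180-90)
    print(out)
E
python3 -m handwheel '[{"translation":[-0.028,-0.026,-0.002],"angular":[0,0,0],"hand":0},{"translation":[-0.028,-0.026,-0.002],"angular":[0,0,0],"hand":0},{"translation":[-0.028,-0.026,-0.002],"angular":[0,0,0],"hand":0},{"translation":[-0.028,-0.026,-0.002],"angular":[0,0,0],"hand":0},{"translation":[-0.028,-0.026,-0.002],"angular":[0,0,0],"hand":0},{"translation":[-0.028,-0.026,-0.002],"angular":[0,0,0],"hand":0},{"translation":[-0.028,-0.026,-0.002],"angular":[0,0,0],"hand":0},{"translation":[-0.028,-0.026,-0.002],"angular":[0,0,0],"hand":0},{"translation":[-0.028,-0.026,-0.002],"angular":[0,0,0],"hand":0},{"translation":[-0.028,-0.026,-0.002],"angular":[0,0,0],"hand":0}]' 40
python3 -m handwheel '[{"translation":[-0.028,-0.026,0],"angular":[0,0,0],"hand":0},{"translation":[-0.028,-0.026,0],"angular":[0,0,0],"hand":0},{"translation":[-0.028,-0.026,0],"angular":[0,0,0],"hand":0},{"translation":[-0.028,-0.026,0],"angular":[0,0,0],"hand":0},{"translation":[-0.028,-0.026,0],"angular":[0,0,0],"hand":0},{"translation":[-0.028,-0.026,0],"angular":[0,0,0],"hand":0},{"translation":[0,0,0],"angular":[0,0,0],"hand":0},{"translation":[0,0,0],"angular":[0,0,0],"hand":0}]'
python3 -c "
from h import *
snap('wrist','w1'); print(yaw())"
```

```text
clock: 0.98
position: [0.3595, 0.2187, 0.2514]
ee_rot: [0.0, 0.146, 0.989, 0.0]
contact_force: [0.3, 0.3, -0.3]
width: 0.0858
gripper_force: 0.0
clock: 1.65
position: [0.4754, 0.0209, 0.2507]
ee_rot: [-0.001, 0.148, 0.989, 0.0]
contact_force: [0.2, 0.3, 0.3]
width: 0.0854
gripper_force: 0.0
73.05422268120937
```

View pics/w1.png

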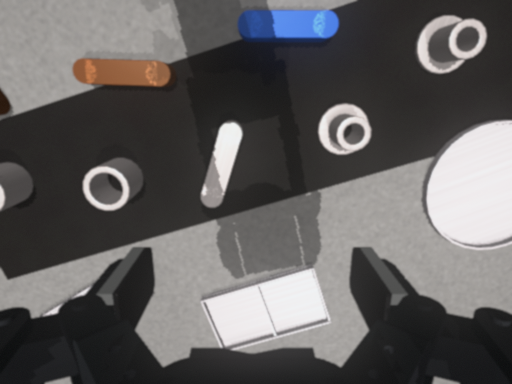

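The wrist view shows bush rims at about (467,38) and (352,134), the key from (231,130) to (211,200), sleeve 1's rim at (108,187), and sleeve 2 cut off at the left edge.

```bash
python3 - <<'E'
from h import *
c=cam("wrist"); im=cv2.imread("pics/w1.png"); g=im.max(2)
for n,(u,v),z,r in [("bush1",(467,38),.048,.018),("bush2",(352,134),.048,.018),("sl1",(108,187),.05,.025)]:
    m=(im.min(2)>185).astype(np.uint8)
    Y,X=np.nonzero(m); w=cast(c,np.c_[X,Y].astype(float),z)[:,:2]; ctr=cast(c,(u,v),z)[0,:2]
    # ring pixels: between bore and outer radius
    for _ in range(10):
        d=np.linalg.norm(w-ctr,axis=1); s=w[(d<r+.003)&(d>.5*r)]
        ctr=(lambda q:np.array(q[0])/1000)(cv2.minEnclosingCircle((s*1000).astype(np.float32))) if 0 else s.mean(0)
    print(n,ctr.round(4),len(s),proj(c,[*ctr,z]).round())
m=((g>60)).astype(np.uint8); _,lab=cv2.connectedComponents(m,connectivity=4); b=(lab==lab[180,218]).astype(np.uint8)
cs=max(cv2.findContours(b,0,2)[0],key=cv2.contourArea)
r=cv2.minAreaRect((cast(c,cs[:,0].astype(float),.03)[:,:2]*1000).astype(np.float32)); print("key",r)
plan(.424,.250,.08)
E
```

```text
bush1 [0.4188 0.2537] 524 [[467.  38.]]
bush2 [0.4716 0.133 ] 560 [[354. 129.]]
sl1 [ 0.4545 -0.1355] 591 [[105. 188.]]
key ((470.95196533203125, -12.599205017089844), (28.540016174316406, 104.04981231689453), 55.46596908569336)
tool mm [114.4 203.2 171.1]  dist 289 rows>=7.1
```

```bash

python3 -m handwheel '[{"translation":[0.017,0.0293,0.0187],"angular":[0,0,0],"hand":0},{"translation":[0.017,0.0293,0.0187],"angular":[0,0,0],"hand":0},{"translation":[0.017,0.0293,0.0187],"angular":[0,0,0],"hand":0},{"translation":[0.017,0.0293,0.0187],"angular":[0,0,0],"hand":0},{"translation":[0.017,0.0293,0.0187],"angular":[0,0,0],"hand":0},{"translation":[0.017,0.0293,0.0187],"angular":[0,0,0],"hand":0},{"translation":[0.017,0.0293,0.0187],"angular":[0,0,0],"hand":0},{"translation":[0,0,0],"angular":[0,0,0],"hand":0}]'
python3 - <<'E'
from h import *
plan(.420,.253,.017)
c,im=snap("wrist","w2")
print("bush2 seed check")
E
```

```text
clock: 2.37
position: [0.4148, 0.2583, 0.1174]
ee_rot: [-0.004, 0.143, 0.99, -0.0]
contact_force: [0.3, -1.0, -0.4]
width: 0.0852
gripper_force: 0.0
tool mm [ -7.2  -3.5 100.4]  dist 101 rows>=2.5
bush2 seed check
```

View pics/w2.png

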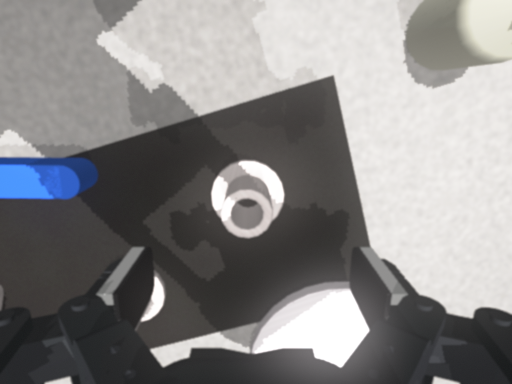

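The bush is centred between the fingers: rim at (247,213), flange at about (248,192).

```bash
python3 - <<'E'
from h import *
c=cam("wrist")
print(cast(c,(247,213),.048), cast(c,(248,192),.008))
p=cast(c,(247,213),.048)[0]; plan(p[0],p[1],.017)
E
```

```text
[[0.42270769 0.25109457 0.048     ]] [[0.41978599 0.25210503 0.008     ]]
tool mm [ -7.9  -2.8 101.7]  dist 102 rows>=2.5
```

```bash

python3 -m handwheel '[{"translation":[-0.002,-0.001,0.02],"angular":[0,0,0],"hand":0},{"translation":[-0.002,-0.001,0.025],"angular":[0,0,0],"hand":0},{"translation":[-0.002,-0.001,0.025],"angular":[0,0,0],"hand":0},{"translation":[-0.002,0,0.02],"angular":[0,0,0],"hand":0},{"translation":[0,0,0.011],"angular":[0,0,0],"hand":0},{"translation":[0,0,0],"angular":[0,0,0],"hand":1},{"translation":[0,0,0],"angular":[0,0,0],"hand":1},{"translation":[0,0,0],"angular":[0,0,0],"hand":1},{"translation":[0,0,0],"angular":[0,0,0],"hand":1},{"translation":[0,0,0],"angular":[0,0,0],"hand":1}]' 50
python3 - <<'E'
from h import *
s=manip.get_state(); print(s['width'],s['gripper_force'])
M=rot(s['ee_rot']); o=M[:,0]*.031
plan(.596+o[0],.288+o[1],s['position'][2]+.0035); print(yaw())
E
```

```text
clock: 3.25
position: [0.4283, 0.2488, 0.0212]
ee_rot: [0.001, 0.147, 0.989, 0.001]
contact_force: [-0.1, 0.0, 4.6]
width: 0.0345
gripper_force: 48.0
0.034461851366716915 48.035064255818725
tool mm [-118.1   86.2   -3. ]  dist 146 rows>=3.6
73.14884976686521
```

```bash
python3 - <<'E'
from h import *
c,im=snap("wrist","w3"); s=manip.get_state(); print(s['position'],s['width'])
cv2.imwrite("pics/w3c.png",im[150:384,100:400])
E
```

```text
[0.42832482 0.24876093 0.02124445] 0.034990576320611685
```

View pics/w3c.png

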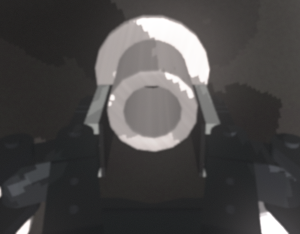

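The rim sits at full-frame pixel (252,262), between the pads.

```bash
python3 - <<'E'
from h import *
c=cam("wrist"); p=cast(c,(252,262),.048)[0]; print(p); s=manip.get_state(); M=rot(s['ee_rot']); print(M.T@(p-s['position'])*1000)
E
```

```text
[0.42061483 0.25161083 0.048     ]
[  8.13523593   0.56290564 -26.77548411]
```

```bash

python3 -m handwheel '[{"translation":[0,0,0],"angular":[0,0,0],"hand":0.3},{"translation":[0,0,0],"angular":[0,0,0],"hand":0.3},{"translation":[0.004,0,0.001],"angular":[0,0,0],"hand":0.3},{"translation":[0.004,0.0005,0.001],"angular":[0,0,0],"hand":0.3},{"translation":[0,0,0.001],"angular":[0,0,0],"hand":0.3},{"translation":[0,0,0],"angular":[0,0,0],"hand":1},{"translation":[0,0,0],"angular":[0,0,0],"hand":1},{"translation":[0,0,0],"angular":[0,0,0],"hand":1},{"translation":[0,0,0],"angular":[0,0,0],"hand":1},{"translation":[0,0,0],"angular":[0,0,0],"hand":1}]' 50
python3 - <<'E'
from h import *
s=manip.get_state(); print(s['position'],s['width'],s['gripper_force'])
M=rot(s['ee_rot']); o=M[:,0]*.031
plan(.596+o[0],.288+o[1],s['position'][2]+.0035); print(yaw())
E
```

```text
clock: 4.13
position: [0.4196, 0.251, 0.0166]
ee_rot: [-0.0, 0.147, 0.989, 0.0]
contact_force: [-0.8, 0.3, 2.6]
width: 0.0349
gripper_force: 49.9
[0.41959076 0.25104116 0.01656243] 0.034938109283324116 49.912205412983894
tool mm [-127.1   86.5   -3.5]  dist 154 rows>=3.8
73.14956617109107
```

```bash

python3 -m handwheel '[{"translation":[0,0,-0.015],"angular":[0,0,0],"hand":1},{"translation":[0,0,-0.025],"angular":[0,0,0],"hand":1},{"translation":[-0.01,0.007,-0.02],"angular":[0,0,0],"hand":1},{"translation":[-0.021,0.0145,0],"angular":[0,0,0],"hand":1},{"translation":[-0.025,0.017,0],"angular":[0,0,0],"hand":1},{"translation":[-0.025,0.017,0],"angular":[0,0,0],"hand":1},{"translation":[-0.021,0.0145,0],"angular":[0,0,0],"hand":1},{"translation":[-0.015,0.01,0],"angular":[0,0,0],"hand":1},{"translation":[-0.01,0.0065,0],"angular":[0,0,0],"hand":1},{"translation":[0,0,0],"angular":[0,0,0],"hand":1}]'
python3 -m handwheel '[{"translation":[0,0,0.015],"angular":[0,0,0],"hand":1},{"translation":[0,0,0.02],"angular":[0,0,0],"hand":1},{"translation":[0,0,0.012],"angular":[0,0,0],"hand":1},{"translation":[0,0,0.006],"angular":[0,0,0],"hand":1},{"translation":[0,0,0],"angular":[0,0,0],"hand":1},{"translation":[0,0,0],"angular":[0,0,0],"hand":1}]'
python3 - <<'E'
from h import *
s=manip.get_state(); print(s['position'],s['width'],s['gripper_force'],s['contact_force'],np.array(s['position'][:2])-[.596,.288])
E
```

```text
clock: 4.97
position: [0.5691, 0.2973, 0.0752]
ee_rot: [0.001, 0.147, 0.989, 0.0]
contact_force: [-0.1, 0.7, -2.6]
width: 0.0355
gripper_force: 50.7
clock: 5.47
position: [0.5659, 0.2968, 0.0233]
ee_rot: [-0.0, 0.146, 0.989, -0.0]
contact_force: [0.3, 0.2, -2.6]
width: 0.0353
gripper_force: 50.7
[0.56588241 0.296779   0.02329275] 0.035252944900820544 50.659371837973595 [ 0.28692836  0.21692375 -2.63026255] [-0.03011759  0.008779  ]
```

```bash

python3 -m handwheel '[{"translation":[0,0,0.002],"angular":[0,0,0],"hand":1},{"translation":[0,0,0.002],"angular":[0,0,0],"hand":1},{"translation":[0,0,0],"angular":[0,0,0],"hand":1},{"translation":[0,0,0],"angular":[0,0,0],"hand":1}]'
python3 -m handwheel '[{"translation":[0,0,0],"angular":[0,0,0],"hand":0.4},{"translation":[0,0,0],"angular":[0,0,0],"hand":0.4},{"translation":[0,0,0],"angular":[0,0,0],"hand":0.4},{"translation":[0,0,-0.01],"angular":[0,0,0],"hand":0.2},{"translation":[0,0,-0.03],"angular":[0,0,0],"hand":0},{"translation":[0,0,-0.04],"angular":[0,0,0],"hand":0},{"translation":[0,0,-0.02],"angular":[0,0,0],"hand":0},{"translation":[0,0,0],"angular":[0,0,0],"hand":0},{"translation":[0,0,0],"angular":[0,0,0],"hand":0}]'
python3 - <<'E'
from h import *
snap("wrist","w4"); s=manip.get_state(); print(s['position'])
plan(.4755,.132,.10)
E
```

```text
clock: 5.8
position: [0.5664, 0.297, 0.0199]
ee_rot: [0.0, 0.146, 0.989, 0.0]
contact_force: [1.3, 0.6, -2.2]
width: 0.0352
gripper_force: 50.7
clock: 6.55
position: [0.5674, 0.2973, 0.1221]
ee_rot: [0.002, 0.146, 0.989, 0.001]
contact_force: [-0.3, -0.2, -0.5]
width: 0.0854
gripper_force: 0.0
[0.56617808 0.29682842 0.12023324]
tool mm [  39.1 -184.    20.1]  dist 189 rows>=4.6
```

View pics/w4.png

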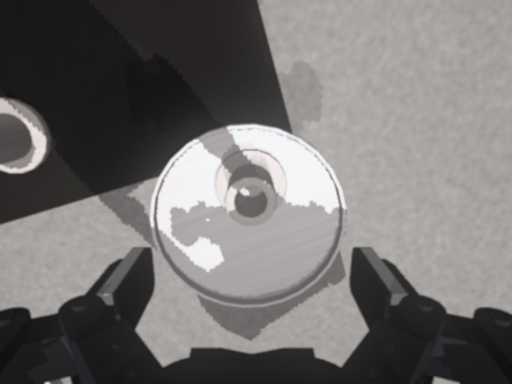

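The bush stands in the dish: rim at (250,202), dish outline centred near (248,215). Bush 2 is at the left edge, at (8,135).

```bash
python3 - <<'E'
from h import *
c=cam("wrist"); print(cast(c,(249,213.5),.012),cast(c,(250,202),.051))
E
python3 -m handwheel '[{"translation":[0.007,-0.035,0.004],"angular":[0,0,0],"hand":0},{"translation":[0.008,-0.037,0.004],"angular":[0,0,0],"hand":0},{"translation":[0.008,-0.037,0.004],"angular":[0,0,0],"hand":0},{"translation":[0.008,-0.037,0.004],"angular":[0,0,0],"hand":0},{"translation":[0.008,-0.037,0.004],"angular":[0,0,0],"hand":0},{"translation":[0,0,0],"angular":[0,0,0],"hand":0},{"translation":[0,0,0],"angular":[0,0,0],"hand":0},{"translation":[0,0,0],"angular":[0,0,0],"hand":0}]'
cat >> h.py <<'E'
def hough(name,x,y,z,r,f):
    c,im=snap(name,f); g=cv2.medianBlur(cv2.cvtColor(im,cv2.COLOR_BGR2GRAY),3)
    u=proj(c,[x,y,z])[0]; pr=np.linalg.norm(proj(c,[x,y+r,z])[0]-u)
    h=cv2.HoughCircles(g,cv2.HOUGH_GRADIENT,1,8,param1=120,param2=12,minRadius=int(pr*.9),maxRadius=int(pr*1.12)+1)
    h=h[0][np.linalg.norm(h[0][:,:2]-u,axis=1)<25][:3]; print(u.round(),round(pr,1),h.round(1).tolist())
    print(cast(c,h[:,:2],z).round(4)); return c,im
E
python3 - <<'E'
from h import *
hough("wrist",.4755,.132,.048,.018,"w5"); hough("wrist",.4755,.132,.008,.029,"w5"); s=manip.get_state(); print(s['position']); plan(.4755,.132,.017)
E
```

```text
[[0.58697988 0.28871515 0.012     ]] [[0.56542841 0.29629726 0.051     ]]
clock: 7.27
position: [0.476, 0.1331, 0.0989]
ee_rot: [-0.0, 0.147, 0.989, 0.0]
contact_force: [1.2, -0.4, -0.3]
width: 0.0854
gripper_force: 0.0
[249. 212.] 29.1 [[246.5, 214.5, 26.600000381469727], [250.5, 199.5, 27.899999618530273], [254.5, 191.5, 32.400001525878906]]
[[0.4765 0.13   0.048 ]
 [0.4679 0.1352 0.048 ]
 [0.4637 0.139  0.048 ]]
[249. 193.] 39.7 [[246.5, 195.5, 39.900001525878906], [241.5, 206.5, 36.5], [255.5, 206.5, 37.70000076293945]]
[[0.4772 0.1298 0.008 ]
 [0.4844 0.1238 0.008 ]
 [0.4874 0.1337 0.008 ]]
[0.47683645 0.13384111 0.09920746]
tool mm [ 0.8 -2.2 82.2]  dist 82 rows>=2.0
```

View pics/w5.png

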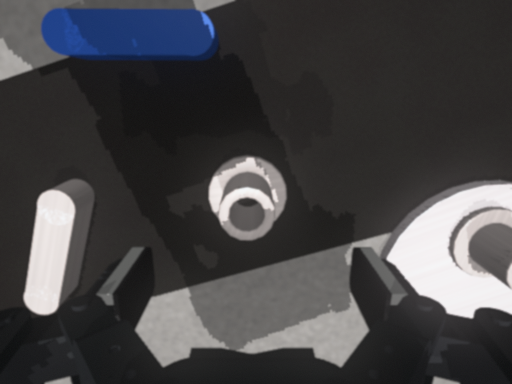

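Bush 2's rim is at (246,214) and its flange at (246,195). The two circle fits agree on (0.477, 0.130).

```bash

python3 -m handwheel '[{"translation":[-0.0005,-0.002,0.015],"angular":[0,0,0],"hand":0},{"translation":[-0.0005,-0.0017,0.025],"angular":[0,0,0],"hand":0},{"translation":[0,0,0.025],"angular":[0,0,0],"hand":0},{"translation":[0,0,0.017],"angular":[0,0,0],"hand":0},{"translation":[0,0,0],"angular":[0,0,0],"hand":1},{"translation":[0,0,0],"angular":[0,0,0],"hand":1},{"translation":[0,0,0],"angular":[0,0,0],"hand":1},{"translation":[0,0,0],"angular":[0,0,0],"hand":1},{"translation":[0,0,0],"angular":[0,0,0],"hand":1},{"translation":[0,0,0],"angular":[0,0,0],"hand":1}]' 50
python3 - <<'E'
from h import *
s=manip.get_state(); print(s['position'],s['width'],s['gripper_force'])
plan(.624,.279,s['position'][2]+.0035)
E
```

```text
clock: 8.2
position: [0.4774, 0.1299, 0.0189]
ee_rot: [0.002, 0.146, 0.989, 0.001]
contact_force: [-0.4, 2.1, 4.3]
width: 0.0347
gripper_force: 50.4
[0.47735162 0.12985637 0.01889579] 0.03467905907765709 50.357398353517056
tool mm [-97.2 185.2  -2.8]  dist 209 rows>=5.1
```

```bash

python3 -m handwheel '[{"translation":[0,0,-0.015],"angular":[0,0,0],"hand":1},{"translation":[0,0,-0.025],"angular":[0,0,0],"hand":1},{"translation":[-0.006,0.011,-0.025],"angular":[0,0,0],"hand":1},{"translation":[-0.015,0.029,0],"angular":[0,0,0],"hand":1},{"translation":[-0.017,0.033,0],"angular":[0,0,0],"hand":1},{"translation":[-0.017,0.033,0],"angular":[0,0,0],"hand":1},{"translation":[-0.017,0.033,0],"angular":[0,0,0],"hand":1},{"translation":[-0.015,0.028,0],"angular":[0,0,0],"hand":1},{"translation":[-0.01,0.018,0],"angular":[0,0,0],"hand":1},{"translation":[0,0,0],"angular":[0,0,0],"hand":1}]'
python3 -m handwheel '[{"translation":[0,0,0.015],"angular":[0,0,0],"hand":1},{"translation":[0,0,0.02],"angular":[0,0,0],"hand":1},{"translation":[0,0,0.015],"angular":[0,0,0],"hand":1},{"translation":[0,0,0.008],"angular":[0,0,0],"hand":1},{"translation":[0,0,0],"angular":[0,0,0],"hand":1},{"translation":[0,0,0],"angular":[0,0,0],"hand":1}]'
python3 - <<'E'
from h import *
s=manip.get_state(); print(s['position'],s['width'],s['gripper_force'],s['contact_force'])
E
```

```text
clock: 9.03
position: [0.6258, 0.2816, 0.0818]
ee_rot: [0.002, 0.146, 0.989, 0.002]
contact_force: [0.6, 0.3, -3.7]
width: 0.0345
gripper_force: 51.0
clock: 9.53
position: [0.6234, 0.2763, 0.0256]
ee_rot: [0.001, 0.146, 0.989, -0.001]
contact_force: [1.7, -4.3, 2.2]
width: 0.0346
gripper_force: 49.6
[0.62336047 0.27625412 0.02556798] 0.03457699199324338 49.61212646216154 [ 1.74885478 -4.26589853  2.17909635]
```

```bash
python3 - <<'E'
from h import *
snap("wrist","w6"); c,im=snap("side","s6"); w=cv2.imread("pics/w6.png")[100:384,100:420]
o=np.zeros((568,800,3),np.uint8); o[:284,:320]=w; o[:400,330:800]=cv2.resize(im[95:175,235:329],None,fx=5,fy=5,interpolation=2)
cv2.imwrite("pics/o6.png",o); s=manip.get_state(); print(s['position'],s['contact_force'],s['moment'])
E
```

```text
[0.6233351  0.27673693 0.02562696] [ 1.49092986 -4.67142492  3.33509088] [-0.8865971  -0.17675999  0.1640831 ]
```

View pics/o6.png

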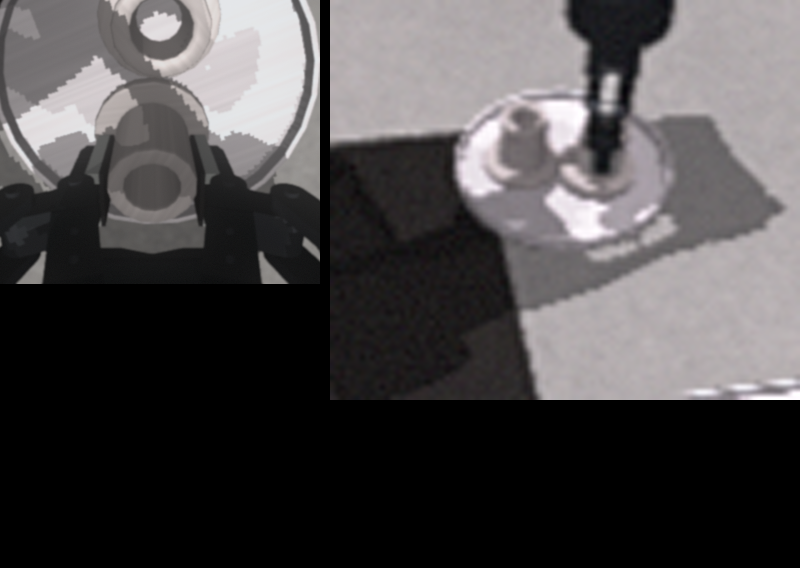

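The wrist crop shows bush 2 upright in the fingers with its flange meeting bush 1's flange at crop (150,78), so it is probably touching. I will lift, shift a few mm away and lower again.

```bash
python3 - <<'E'
from h import *
c=cam("wrist"); print(cast(c,(262,123),.051), cast(c,(252,285),.0555))
E
python3 -m handwheel '[{"translation":[0,0,-0.01],"angular":[0,0,0],"hand":1},{"translation":[-0.003,0,-0.01],"angular":[0,0,0],"hand":1},{"translation":[-0.003,0,0],"angular":[0,0,0],"hand":1},{"translation":[0,0,0],"angular":[0,0,0],"hand":1},{"translation":[0,0,0],"angular":[0,0,0],"hand":1}]'
```

```text
[[0.5657694  0.29830816 0.051     ]] [[0.62351519 0.27729705 0.0555    ]]
clock: 10.05
position: [0.6277, 0.2767, 0.0442]
ee_rot: [-0.0, 0.146, 0.989, 0.0]
contact_force: [-1.5, 0.1, -3.9]
width: 0.0345
gripper_force: 50.4
```

```bash
python3 -m handwheel '[{"translation":[0,0,0.008],"angular":[0,0,0],"hand":1},{"translation":[0,0,0.008],"angular":[0,0,0],"hand":1},{"translation":[0,0,0.003],"angular":[0,0,0],"hand":1},{"translation":[0,0,0],"angular":[0,0,0],"hand":1},{"translation":[0,0,0],"angular":[0,0,0],"hand":1}]'
python3 -m handwheel '[{"translation":[0,0,0.002],"angular":[0,0,0],"hand":1},{"translation":[0,0,0],"angular":[0,0,0],"hand":1},{"translation":[0,0,0],"angular":[0,0,0],"hand":1}]'

```

```text
clock: 10.47
position: [0.6276, 0.2764, 0.0246]
ee_rot: [-0.001, 0.146, 0.989, -0.0]
contact_force: [0.3, 0.1, -4.0]
width: 0.0348
gripper_force: 50.3
clock: 10.72
position: [0.6279, 0.2765, 0.0238]
ee_rot: [0.0, 0.146, 0.989, 0.0]
contact_force: [-1.5, 0.8, 0.0]
width: 0.0344
gripper_force: 50.7
```

```bash
python3 -m handwheel '[{"translation":[0,0,0.001],"angular":[0,0,0],"hand":1},{"translation":[0,0,0],"angular":[0,0,0],"hand":1},{"translation":[0,0,0],"angular":[0,0,0],"hand":1}]'
python3 - <<'E'
from h import *
c,im=snap("side","s7"); c,im2=snap("scene","c7")
o=np.hstack([cv2.resize(im[95:165,245:315],(400,400),interpolation=2),cv2.resize(im2[160:220,325:385],(400,400),interpolation=2)])
cv2.imwrite("pics/o7.png",o); print(manip.get_state()['contact_force'])
E
```

```text
clock: 10.97
position: [0.6278, 0.2766, 0.0237]
ee_rot: [0.0, 0.146, 0.989, 0.0]
contact_force: [-2.9, 0.4, 5.9]
width: 0.0345
gripper_force: 51.1
[-3.13715423  0.16670075  6.61968957]
```

View pics/o7.png

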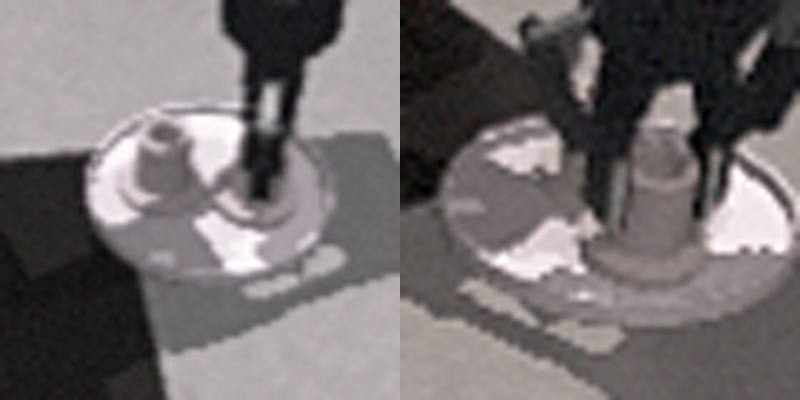

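Both views show bush 2 standing on the dish floor with its flange clear of bush 1, and the wrist force confirms floor contact. Release it.

```bash
python3 -m handwheel '[{"translation":[0,0,0],"angular":[0,0,0],"hand":0.5},{"translation":[0,0,0],"angular":[0,0,0],"hand":0.4},{"translation":[0,0,0],"angular":[0,0,0],"hand":0.4},{"translation":[0,0,-0.01],"angular":[0,0,0],"hand":0.3},{"translation":[0,0,-0.03],"angular":[0,0,0],"hand":0},{"translation":[0,0,-0.04],"angular":[0,0,0],"hand":0},{"translation":[0,0,-0.04],"angular":[0,0,-6],"hand":0},{"translation":[0,0,0],"angular":[0,0,-6],"hand":0},{"translation":[0,0,0],"angular":[0,0,-6],"hand":0},{"translation":[0,0,0],"angular":[0,0,0],"hand":0}]'
python3 - <<'E'
from h import *
hough("wrist",.628,.277,.051,.018,"w8"); hough("wrist",.566,.297,.051,.018,"w8"); print(yaw()); plan(.4545,-.1355,.12,91.3)
E
```

```text
clock: 11.9
position: [0.6287, 0.2766, 0.1445]
ee_rot: [0.002, -0.011, 1.0, 0.0]
contact_force: [0.6, 0.3, -0.3]
width: 0.0851
gripper_force: 0.0
[252. 191.] 24.3 [[253.5, 188.5, 25.100000381469727], [252.5, 173.5, 21.600000381469727], [227.5, 192.5, 26.299999237060547]]
[[0.6259 0.2781 0.051 ]
 [0.6146 0.2771 0.051 ]
 [0.6295 0.2589 0.051 ]]
[283. 106.] 26.2 [[284.5, 108.5, 26.0], [277.5, 96.5, 29.399999618530273], [286.5, 97.5, 27.200000762939453]]
[[0.5673 0.298  0.051 ]
 [0.5595 0.2928 0.051 ]
 [0.56   0.299  0.051 ]]
91.00937793975316
tool mm [ 180.6 -408.7   22.6]  dist 447 rows>=10.9  turn z -0.3
```

```bash
python3 -m handwheel '[{"translation":[0.015,-0.034,0.002],"angular":[0,0,0],"hand":0},{"translation":[0.015,-0.034,0.002],"angular":[0,0,0],"hand":0},{"translation":[0.015,-0.034,0.002],"angular":[0,0,0],"hand":0},{"translation":[0.015,-0.034,0.002],"angular":[0,0,0],"hand":0},{"translation":[0.015,-0.034,0.002],"angular":[0,0,0],"hand":0},{"translation":[0.015,-0.034,0.002],"angular":[0,0,0],"hand":0},{"translation":[0.015,-0.034,0.002],"angular":[0,0,0],"hand":0},{"translation":[0.015,-0.034,0.002],"angular":[0,0,0],"hand":0},{"translation":[0.015,-0.034,0.002],"angular":[0,0,0],"hand":0},{"translation":[0.015,-0.034,0.002],"angular":[0,0,0],"hand":0}]'
python3 -m handwheel '[{"translation":[0.015,-0.034,0.001],"angular":[0,0,0],"hand":0},{"translation":[0.015,-0.034,0.001],"angular":[0,0,0],"hand":0},{"translation":[0,0,0],"angular":[0,0,0],"hand":0},{"translation":[0,0,0],"angular":[0,0,0],"hand":0},{"translation":[0,0,0],"angular":[0,0,0],"hand":0}]'
python3 - <<'E'
from h import *
hough("wrist",.4545,-.1345,.05,.025,"w9"); hough("wrist",.4545,-.1345,.05,.018,"w9"); plan(.4545,-.1355,.017,91.3)
c,im=cam("wrist"),cv2.imread("pics/w9.png"); cv2.imwrite("pics/w9s.png",im[::1])
E
```

```text
clock: 12.83
position: [0.4837, -0.0679, 0.122]
ee_rot: [-0.0, -0.009, 1.0, 0.0]
contact_force: [1.1, 0.6, 0.2]
width: 0.0855
gripper_force: 0.0
clock: 13.25
position: [0.4562, -0.135, 0.1201]
ee_rot: [-0.0, -0.009, 1.0, 0.001]
contact_force: [-0.5, 0.9, 0.2]
width: 0.0853
gripper_force: 0.0
[252. 200.] 37.1 [[248.5, 199.5, 36.099998474121094], [247.5, 189.5, 36.599998474121094], [249.5, 207.5, 40.099998474121094]]
[[ 0.4542 -0.1369  0.05  ]
 [ 0.4472 -0.1377  0.05  ]
 [ 0.4599 -0.1361  0.05  ]]
[251. 200.] 26.7 [[248.5, 201.5, 25.799999237060547], [250.5, 178.5, 26.0], [240.5, 201.5, 29.399999618530273]]
[[ 0.4559 -0.1364  0.05  ]
 [ 0.4399 -0.1353  0.05  ]
 [ 0.456  -0.1418  0.05  ]]
tool mm [  2.1  -1.4 103.2]  dist 103 rows>=2.5  turn z -0.1
```

View pics/w9.png

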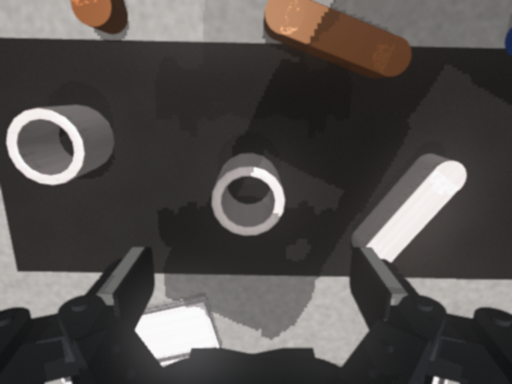

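Sleeve 1's rim is at (248,200), sleeve 2's at (45,146), and the key sits clear on the right.

```bash
python3 -c "
from h import *
print(cast(cam('wrist'),(45,146),.05))"
python3 -m handwheel '[{"translation":[0.001,-0.001,0.02],"angular":[0,0,0],"hand":0},{"translation":[0,-0.0005,0.035],"angular":[0,0,0],"hand":0},{"translation":[0,0,0.03],"angular":[0,0,0],"hand":0},{"translation":[0,0,0.016],"angular":[0,0,0],"hand":0},{"translation":[0,0,0],"angular":[0,0,0],"hand":0},{"translation":[0,0,0],"angular":[0,0,0],"hand":1},{"translation":[0,0,0],"angular":[0,0,0],"hand":1},{"translation":[0,0,0],"angular":[0,0,0],"hand":1},{"translation":[0,0,0],"angular":[0,0,0],"hand":1},{"translation":[0,0,0],"angular":[0,0,0],"hand":1}]' 50
python3 - <<'E'
from h import *
s=manip.get_state(); print(s['position'],s['width'],s['gripper_force'])
plan(.681,.021,s['position'][2]+.0035,91.3)
E
```

```text
[[ 0.42132822 -0.26747511  0.05      ]]
clock: 14.18
position: [0.4569, -0.137, 0.0212]
ee_rot: [0.002, -0.01, 1.0, -0.001]
contact_force: [-0.8, 0.6, 7.2]
width: 0.049
gripper_force: 51.7
[ 0.45685258 -0.13696245  0.02118987] 0.049034347324884646 51.67743848171085
tool mm [-227.3  153.3   -2.9]  dist 274 rows>=6.7  turn z -0.1
```

```bash

python3 -m handwheel '[{"translation":[0,0,-0.015],"angular":[0,0,0],"hand":1},{"translation":[0,0,-0.025],"angular":[0,0,0],"hand":1},{"translation":[-0.012,0.008,-0.025],"angular":[0,0,0],"hand":1},{"translation":[-0.028,0.0188,0],"angular":[0,0,0],"hand":1},{"translation":[-0.032,0.0217,0],"angular":[0,0,0],"hand":1},{"translation":[-0.032,0.0217,0],"angular":[0,0,0],"hand":1},{"translation":[-0.032,0.0217,0],"angular":[0,0,0],"hand":1},{"translation":[-0.032,0.0217,0],"angular":[0,0,0],"hand":1},{"translation":[-0.03,0.0204,0],"angular":[0,0,0],"hand":1},{"translation":[-0.02,0.0133,0],"angular":[0,0,0],"hand":1}]'
python3 -m handwheel '[{"translation":[-0.009,0.006,0],"angular":[0,0,0],"hand":1},{"translation":[0,0,0],"angular":[0,0,0],"hand":1},{"translation":[0,0,0.015],"angular":[0,0,0],"hand":1},{"translation":[0,0,0.015],"angular":[0,0,0],"hand":1},{"translation":[0,0,0],"angular":[0,0,0],"hand":1},{"translation":[0,0,0],"angular":[0,0,0],"hand":1}]'
python3 - <<'E'
from h import *
c,im=snap("wrist","w10"); plan(.681,.021,.025,91.3); print(proj(c,[.681,.021,.0]).round())
E
```

```text
clock: 15.02
position: [0.6732, 0.0176, 0.0846]
ee_rot: [0.001, -0.011, 1.0, 0.0]
contact_force: [0.3, 0.1, -2.7]
width: 0.0489
gripper_force: 53.1
clock: 15.52
position: [0.6768, 0.0203, 0.0536]
ee_rot: [-0.002, -0.01, 1.0, -0.0]
contact_force: [0.5, 0.2, -2.2]
width: 0.0491
gripper_force: 53.1
tool mm [-2.9  0.6 29.7]  dist 30 rows>=0.7  turn z -0.2
[[252. 217.]]
```

View pics/w10.png

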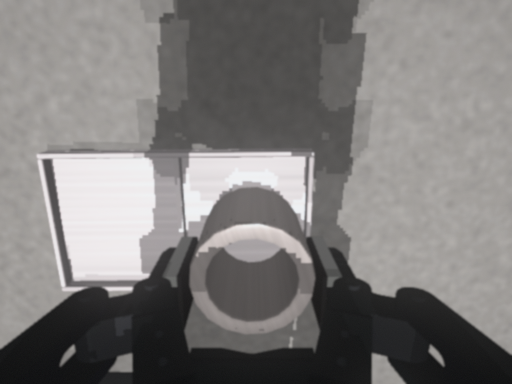

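The two-bay tray's rim corners are at (38,155), (313,151) and (63,290), with the divider at (180,152). The sleeve hangs over the right-hand bay.

```bash
python3 - <<'E'
from h import *
c=cam("wrist"); p=cast(c,[(38,155),(313,151),(63,290),(182,152)],.012); print(p)
print("center",(p[1]+p[2])/2, "yaw",np.degrees(np.arctan2(-(p[1]-p[0])[0],(p[1]-p[0])[1])), np.linalg.norm(p[1]-p[0]),np.linalg.norm(p[2]-p[0]))
b=cast(c,(252,277),.085)[0]; print("sleeve",b)
E
```

```text
[[ 0.64317446 -0.10076469  0.012     ]
 [ 0.63773012  0.05421296  0.012     ]
 [ 0.73025384 -0.09882278  0.012     ]
 [ 0.63980318 -0.01942791  0.012     ]]
center [ 0.68399198 -0.02230491  0.012     ] yaw 2.0119664976309664 0.15507324259288155 0.08710102446849607
sleeve [0.67454965 0.02068585 0.085     ]
```

```bash

python3 -m handwheel '[{"translation":[-0.006,-0.001,0],"angular":[0,0,0],"hand":1},{"translation":[0,0,0.015],"angular":[0,0,0],"hand":1},{"translation":[0,0,0.01],"angular":[0,0,0],"hand":1},{"translation":[0,0,0.003],"angular":[0,0,0],"hand":1},{"translation":[0,0,0],"angular":[0,0,0],"hand":1},{"translation":[0,0,0],"angular":[0,0,0],"hand":1}]'
python3 -m handwheel '[{"translation":[0,0,0.0015],"angular":[0,0,0],"hand":1},{"translation":[0,0,0],"angular":[0,0,0],"hand":1},{"translation":[0,0,0],"angular":[0,0,0],"hand":1}]'
```

```text
clock: 16.07
position: [0.6852, 0.0203, 0.0264]
ee_rot: [-0.0, -0.01, 1.0, 0.0]
contact_force: [-0.4, 0.1, -3.2]
width: 0.0489
gripper_force: 53.1
clock: 16.32
position: [0.6854, 0.0204, 0.0253]
ee_rot: [0.0, -0.01, 1.0, 0.0]
contact_force: [0.2, -0.3, -2.7]
width: 0.0488
gripper_force: 53.1
```

```bash

python3 -m handwheel '[{"translation":[0,0,0.0015],"angular":[0,0,0],"hand":1},{"translation":[0,0,0],"angular":[0,0,0],"hand":1},{"translation":[0,0,0],"angular":[0,0,0],"hand":1}]'
python3 -m handwheel '[{"translation":[0,0,0.001],"angular":[0,0,0],"hand":1},{"translation":[0,0,0],"angular":[0,0,0],"hand":1},{"translation":[0,0,0],"angular":[0,0,0],"hand":1}]'
```

```text
clock: 16.57
position: [0.6856, 0.0204, 0.0243]
ee_rot: [0.001, -0.01, 1.0, -0.0]
contact_force: [-0.6, -0.2, 2.0]
width: 0.0492
gripper_force: 53.4
clock: 16.82
position: [0.6857, 0.0204, 0.0242]
ee_rot: [0.001, -0.01, 1.0, -0.0]
contact_force: [-2.4, 0.2, 5.8]
width: 0.049
gripper_force: 53.9
```

```bash

python3 -m handwheel '[{"translation":[0,0,0],"angular":[0,0,0],"hand":0.3},{"translation":[0,0,0],"angular":[0,0,0],"hand":0.2},{"translation":[0,0,0],"angular":[0,0,0],"hand":0.2},{"translation":[0,0,-0.01],"angular":[0,0,0],"hand":0.1},{"translation":[0,0,-0.03],"angular":[0,0,0],"hand":0},{"translation":[0,0,-0.04],"angular":[0,0,0],"hand":0},{"translation":[0,0,-0.02],"angular":[0,0,0],"hand":0},{"translation":[0,0,0],"angular":[0,0,0],"hand":0},{"translation":[0,0,0],"angular":[0,0,0],"hand":0}]'
python3 - <<'E'
from h import *
hough("wrist",.685,.0205,.053,.025,"w11");hough("wrist",.685,.0205,.053,.018,"w11"); plan(.4213,-.2675,.12,91.3)
E
```

```text
clock: 17.57
position: [0.6863, 0.0203, 0.1248]
ee_rot: [0.002, -0.01, 1.0, -0.0]
contact_force: [0.2, 0.7, -0.1]
width: 0.0854
gripper_force: 0.0
[252. 199.] 36.9 [[251.5, 199.5, 35.900001525878906], [249.5, 191.5, 40.29999923706055], [261.5, 186.5, 41.400001525878906]]
[[0.6851 0.0203 0.053 ]
 [0.6795 0.0188 0.053 ]
 [0.6758 0.0268 0.053 ]]
[252. 202.] 26.7 [[253.5, 201.5, 25.799999237060547], [251.5, 182.5, 29.399999618530273], [244.5, 194.5, 26.0]]
[[0.6843 0.0217 0.053 ]
 [0.6711 0.0201 0.053 ]
 [0.6795 0.0156 0.053 ]]
tool mm [ 268.8 -282.5    2. ]  dist 390 rows>=9.5  turn z -0.1
```

Sleeve 1 is upright in its bay. On to sleeve 2.

```bash

python3 -m handwheel '[{"translation":[0.027,-0.028,0],"angular":[0,0,0],"hand":0},{"translation":[0.027,-0.028,0],"angular":[0,0,0],"hand":0},{"translation":[0.027,-0.028,0],"angular":[0,0,0],"hand":0},{"translation":[0.027,-0.028,0],"angular":[0,0,0],"hand":0},{"translation":[0.027,-0.028,0],"angular":[0,0,0],"hand":0},{"translation":[0.027,-0.028,0],"angular":[0,0,0],"hand":0},{"translation":[0.027,-0.028,0],"angular":[0,0,0],"hand":0},{"translation":[0.027,-0.028,0],"angular":[0,0,0],"hand":0},{"translation":[0.027,-0.028,0],"angular":[0,0,0],"hand":0},{"translation":[0.026,-0.03,0.002],"angular":[0,0,0],"hand":0}]'
python3 -m handwheel '[{"translation":[0,0,0],"angular":[0,0,0],"hand":0},{"translation":[0,0,0],"angular":[0,0,0],"hand":0},{"translation":[0,0,0],"angular":[0,0,0],"hand":0}]'
python3 - <<'E'
from h import *
hough("wrist",.4213,-.2675,.05,.025,"w12"); hough("wrist",.4213,-.2675,.05,.018,"w12"); plan(.4213,-.2675,.018,91.3)
E
```

```text
clock: 18.5
position: [0.4195, -0.267, 0.119]
ee_rot: [-0.001, -0.01, 1.0, 0.001]
contact_force: [-0.2, -0.3, -0.5]
width: 0.0856
gripper_force: 0.0
clock: 18.75
position: [0.4215, -0.2665, 0.1193]
ee_rot: [-0.001, -0.01, 1.0, 0.001]
contact_force: [0.0, 0.2, -0.0]
width: 0.0851
gripper_force: 0.0
[250. 203.] 37.2 [[248.5, 201.5, 35.5], [249.5, 188.5, 34.29999923706055], [242.5, 193.5, 37.0]]
[[ 0.4206 -0.2683  0.05  ]
 [ 0.4115 -0.2678  0.05  ]
 [ 0.415  -0.2724  0.05  ]]
[249. 202.] 26.8 [[249.5, 182.5, 29.399999618530273], [250.5, 206.5, 29.399999618530273], [247.5, 198.5, 28.299999237060547]]
[[ 0.408  -0.2676  0.05  ]
 [ 0.4247 -0.2666  0.05  ]
 [ 0.4191 -0.2687  0.05  ]]
tool mm [  1.1  -1.7 101.7]  dist 102 rows>=2.5  turn z -0.1
```

```bash

python3 -m handwheel '[{"translation":[0.0005,-0.001,0.02],"angular":[0,0,0],"hand":0},{"translation":[0,-0.0005,0.035],"angular":[0,0,0],"hand":0},{"translation":[0,0,0.03],"angular":[0,0,0],"hand":0},{"translation":[0,0,0.016],"angular":[0,0,0],"hand":0},{"translation":[0,0,0],"angular":[0,0,0],"hand":0},{"translation":[0,0,0],"angular":[0,0,0],"hand":1},{"translation":[0,0,0],"angular":[0,0,0],"hand":1},{"translation":[0,0,0],"angular":[0,0,0],"hand":1},{"translation":[0,0,0],"angular":[0,0,0],"hand":1},{"translation":[0,0,0],"angular":[0,0,0],"hand":1}]' 50
python3 - <<'E'
from h import *
s=manip.get_state(); print(s['position'],s['width'],s['gripper_force'])
plan(.685,-.063,s['position'][2]+.0035,91.3)
E
```

```text
clock: 19.68
position: [0.4229, -0.2689, 0.0212]
ee_rot: [0.002, -0.01, 1.0, -0.001]
contact_force: [0.4, 2.4, 6.4]
width: 0.0492
gripper_force: 51.9
[ 0.42291274 -0.26885371  0.02117389] 0.04916811888245865 51.909934021532536
tool mm [-266.2  200.5   -2.9]  dist 333 rows>=8.1  turn z -0.1
```

```bash

python3 -m handwheel '[{"translation":[0,0,-0.015],"angular":[0,0,0],"hand":1},{"translation":[0,0,-0.025],"angular":[0,0,0],"hand":1},{"translation":[-0.012,0.009,-0.025],"angular":[0,0,0],"hand":1},{"translation":[-0.0295,0.0222,0],"angular":[0,0,0],"hand":1},{"translation":[-0.0295,0.0222,0],"angular":[0,0,0],"hand":1},{"translation":[-0.0295,0.0222,0],"angular":[0,0,0],"hand":1},{"translation":[-0.0295,0.0222,0],"angular":[0,0,0],"hand":1},{"translation":[-0.0295,0.0222,0],"angular":[0,0,0],"hand":1},{"translation":[-0.0295,0.0222,0],"angular":[0,0,0],"hand":1},{"translation":[-0.0295,0.0222,0],"angular":[0,0,0],"hand":1}]'
python3 -m handwheel '[{"translation":[-0.0295,0.0222,0],"angular":[0,0,0],"hand":1},{"translation":[-0.012,0.009,0],"angular":[0,0,0],"hand":1},{"translation":[-0.006,0.005,0],"angular":[0,0,0],"hand":1},{"translation":[0,0,0],"angular":[0,0,0],"hand":1},{"translation":[0,0,0.015],"angular":[0,0,0],"hand":1},{"translation":[0,0,0.015],"angular":[0,0,0],"hand":1},{"translation":[0,0,0],"angular":[0,0,0],"hand":1},{"translation":[0,0,0],"angular":[0,0,0],"hand":1}]'
python3 -c "
from h import *
plan(.685,-.063,.0265,91.3)"
```

```text
clock: 20.52
position: [0.6376, -0.0985, 0.0847]
ee_rot: [0.0, -0.01, 1.0, -0.0]
contact_force: [0.2, -1.1, -3.5]
width: 0.0489
gripper_force: 52.9
clock: 21.18
position: [0.6811, -0.0636, 0.0536]
ee_rot: [-0.002, -0.01, 1.0, 0.0]
contact_force: [0.6, -0.3, -2.7]
width: 0.0496
gripper_force: 53.0
tool mm [-4.   0.5 27.1]  dist 27 rows>=0.7  turn z -0.2
```

```bash

python3 -m handwheel '[{"translation":[-0.002,0,0.013],"angular":[0,0,0],"hand":1},{"translation":[0,0,0.01],"angular":[0,0,0],"hand":1},{"translation":[0,0,0.005],"angular":[0,0,0],"hand":1},{"translation":[0,0,0],"angular":[0,0,0],"hand":1},{"translation":[0,0,0.002],"angular":[0,0,0],"hand":1},{"translation":[0,0,0],"angular":[0,0,0],"hand":1},{"translation":[0,0,0],"angular":[0,0,0],"hand":1}]'
python3 -m handwheel '[{"translation":[0,0,0.0015],"angular":[0,0,0],"hand":1},{"translation":[0,0,0],"angular":[0,0,0],"hand":1},{"translation":[0,0,0],"angular":[0,0,0],"hand":1}]'
```

```text
clock: 21.77
position: [0.6856, -0.0625, 0.0246]
ee_rot: [0.0, -0.01, 1.0, -0.0]
contact_force: [0.8, -0.3, -3.5]
width: 0.0493
gripper_force: 53.0
clock: 22.02
position: [0.6857, -0.0625, 0.0242]
ee_rot: [0.001, -0.01, 1.0, -0.0]
contact_force: [-2.1, -0.1, 5.0]
width: 0.049
gripper_force: 53.5
```

```bash

python3 -m handwheel '[{"translation":[0,0,0],"angular":[0,0,0],"hand":0.3},{"translation":[0,0,0],"angular":[0,0,0],"hand":0.2},{"translation":[0,0,0],"angular":[0,0,0],"hand":0.2},{"translation":[0,0,-0.01],"angular":[0,0,0],"hand":0.2},{"translation":[0,0,-0.03],"angular":[0,0,0],"hand":0.2},{"translation":[0,0,-0.04],"angular":[0,0,0],"hand":0},{"translation":[0,0,-0.03],"angular":[0,0,0],"hand":0},{"translation":[0,0,0],"angular":[0,0,0],"hand":0},{"translation":[0,0,0],"angular":[0,0,0],"hand":0}]'
python3 - <<'E'
from h import *
hough("wrist",.685,-.0625,.053,.025,"w13"); hough("wrist",.685,.0205,.053,.025,"w13"); plan(.471,-.0127,.14,55.6)
E
```

```text
clock: 22.77
position: [0.6871, -0.0629, 0.1363]
ee_rot: [0.003, -0.01, 1.0, -0.001]
contact_force: [-0.6, 0.3, -0.2]
width: 0.0857
gripper_force: 0.0
[252. 193.] 35.2 [[252.5, 194.5, 36.0], [248.5, 186.5, 39.400001525878906], [257.5, 181.5, 36.099998474121094]]
[[ 0.6862 -0.0623  0.053 ]
 [ 0.6803 -0.0652  0.053 ]
 [ 0.6765 -0.059   0.053 ]]
[369. 199.] 35.3 [[369.5, 197.5, 32.70000076293945], [352.5, 183.5, 31.600000381469727], [360.5, 184.5, 39.400001525878906]]
[[0.6839 0.0206 0.053 ]
 [0.674  0.0076 0.053 ]
 [0.6746 0.0132 0.053 ]]
tool mm [212.6  54.1  -7.3]  dist 220 rows>=5.4  turn z 35.6
```

```bash

python3 -m handwheel '[{"translation":[0.0355,0.009,-0.001],"angular":[0,0,0],"hand":0},{"translation":[0.0355,0.009,-0.001],"angular":[0,0,0],"hand":0},{"translation":[0.0355,0.009,-0.001],"angular":[0,0,0],"hand":0},{"translation":[0.0355,0.009,-0.001],"angular":[0,0,0],"hand":0},{"translation":[0.0355,0.009,-0.001],"angular":[0,0,0],"hand":0},{"translation":[0.0355,0.009,-0.001],"angular":[0,0,0],"hand":0}]'
python3 -m handwheel '[{"translation":[0,0,0],"angular":[0,0,5.9],"hand":0},{"translation":[0,0,0],"angular":[0,0,5.9],"hand":0},{"translation":[0,0,0],"angular":[0,0,5.9],"hand":0},{"translation":[0,0,0],"angular":[0,0,6],"hand":0},{"translation":[0,0,0],"angular":[0,0,6],"hand":0},{"translation":[0,0,0],"angular":[0,0,5.9],"hand":0},{"translation":[0,0,0],"angular":[0,0,0],"hand":0},{"translation":[0,0,0],"angular":[0,0,0],"hand":0},{"translation":[0,0,0],"angular":[0,0,0],"hand":0}]'
python3 - <<'E'
from h import *
c,im=snap("wrist","w14"); g=im.max(2)
b=(im.min(2)>150).astype(np.uint8); _,lab=cv2.connectedComponents(b,connectivity=4)
u=proj(c,[.471,-.0127,.03])[0].astype(int); print(u,im[u[1],u[0]])
b=(lab==lab[u[1],u[0]]).astype(np.uint8); print(b.sum())
cs=max(cv2.findContours(b,0,2)[0],key=cv2.contourArea)
r=cv2.minAreaRect((cast(c,cs[:,0].astype(float),.03)[:,:2]*1000).astype(np.float32)); print("key",r,yaw())
plan(r[0][0]/1000,r[0][1]/1000,.014)
E
```

```text
clock: 23.37
position: [0.468, -0.0123, 0.137]
ee_rot: [-0.002, -0.01, 1.0, 0.0]
contact_force: [0.8, 0.3, -0.3]
width: 0.0859
gripper_force: 0.0
clock: 24.12
position: [0.4707, -0.0128, 0.138]
ee_rot: [-0.001, 0.295, 0.956, -0.0]
contact_force: [0.3, -0.1, -0.7]
width: 0.0853
gripper_force: 0.0
[251 187] [255 255 255]
3781
key ((472.34619140625, -14.532215118408203), (26.044824600219727, 99.74298858642578), 55.03654479980469) 55.66375605982948
tool mm [ -2.4  -0.5 124.2]  dist 124 rows>=3.0
```

View pics/w14.png

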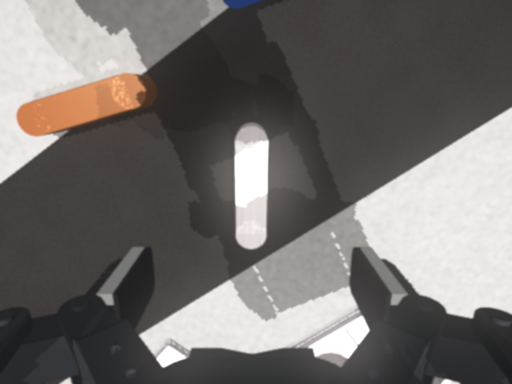

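The steel key runs from (251,125) to (251,248), lined up between the fingers, and measures 26 × 100 mm. The blue and brown bars are clear.

```bash

python3 -m handwheel '[{"translation":[-0.0015,-0.0005,0.025],"angular":[0,0,0],"hand":0},{"translation":[-0.001,0,0.035],"angular":[0,0,0],"hand":0},{"translation":[0,0,0.035],"angular":[0,0,0],"hand":0},{"translation":[0,0,0.02],"angular":[0,0,0],"hand":0},{"translation":[0,0,0.011],"angular":[0,0,0],"hand":0},{"translation":[0,0,0],"angular":[0,0,0],"hand":1},{"translation":[0,0,0],"angular":[0,0,0],"hand":1},{"translation":[0,0,0],"angular":[0,0,0],"hand":1},{"translation":[0,0,0],"angular":[0,0,0],"hand":1},{"translation":[0,0,0],"angular":[0,0,0],"hand":1}]' 70
python3 -m handwheel '[{"translation":[0,0,0],"angular":[0,0,0],"hand":1},{"translation":[0,0,0],"angular":[0,0,0],"hand":1},{"translation":[0,0,-0.015],"angular":[0,0,0],"hand":1},{"translation":[0,0,-0.025],"angular":[0,0,0],"hand":1},{"translation":[0,0,-0.025],"angular":[0,0,0],"hand":1},{"translation":[0,0,-0.02],"angular":[0,0,0],"hand":1},{"translation":[0,0,0],"angular":[0,0,0],"hand":1},{"translation":[0,0,0],"angular":[0,0,0],"hand":1}]'
python3 - <<'E'
from h import *
plan(.610,-.2415,.1,15.2); print(yaw())
c,im=snap("wrist","w15"); cv2.imwrite("pics/w15.png",im)
E
```

```text
clock: 25.0
position: [0.4739, -0.0151, 0.014]
ee_rot: [0.001, 0.296, 0.955, -0.0]
contact_force: [-7.9, -12.7, 9.8]
width: 0.0253
gripper_force: 7.1
clock: 25.67
position: [0.4733, -0.0147, 0.0983]
ee_rot: [0.001, 0.296, 0.955, 0.0]
contact_force: [-0.5, 0.1, -6.3]
width: 0.0233
gripper_force: 70.5
tool mm [-241.  -109.7   -1.4]  dist 265 rows>=6.5  turn z 40.4
55.5725772206136
```

```bash

python3 -m handwheel '[{"translation":[-0.012,-0.0055,0],"angular":[0,0,0],"hand":1},{"translation":[-0.028,-0.0127,0],"angular":[0,0,0],"hand":1},{"translation":[-0.031,-0.0141,0],"angular":[0,0,0],"hand":1},{"translation":[-0.031,-0.0141,0],"angular":[0,0,0],"hand":1},{"translation":[-0.031,-0.0141,0],"angular":[0,0,0],"hand":1},{"translation":[-0.031,-0.0141,0],"angular":[0,0,0],"hand":1},{"translation":[-0.031,-0.0141,0],"angular":[0,0,0],"hand":1},{"translation":[-0.026,-0.0118,0],"angular":[0,0,0],"hand":1},{"translation":[-0.015,-0.0068,0],"angular":[0,0,0],"hand":1},{"translation":[-0.005,-0.0023,0],"angular":[0,0,0],"hand":1}]'
python3 -m handwheel '[{"translation":[0,0,0],"angular":[0,0,3],"hand":1},{"translation":[0,0,0],"angular":[0,0,5.5],"hand":1},{"translation":[0,0,0],"angular":[0,0,5.7],"hand":1},{"translation":[0,0,0],"angular":[0,0,6],"hand":1},{"translation":[0,0,0],"angular":[0,0,6],"hand":1},{"translation":[0,0,0],"angular":[0,0,5.7],"hand":1},{"translation":[0,0,0],"angular":[0,0,5.5],"hand":1},{"translation":[0,0,0],"angular":[0,0,3],"hand":1},{"translation":[0,0,0],"angular":[0,0,0],"hand":1},{"translation":[0,0,0],"angular":[0,0,0],"hand":1}]'
python3 - <<'E'
from h import *
plan(.610,-.2415,.03,15.2)
c,im=snap("wrist","w16"); print(proj(c,[.61,-.2415,.01]).round())
# tray bright floor in this view
K=[(x,y) for x in(-.028,.028) for y in(-.078,.078)]
a=np.radians(15.2); R2=np.array([[np.cos(a),-np.sin(a)],[np.sin(a),np.cos(a)]])
print(proj(c,[[*(R2@k+[.61,-.2415]),.01] for k in K]).round().tolist())
E
```

```text
clock: 26.55
position: [0.6108, -0.2452, 0.0948]
ee_rot: [-0.001, 0.297, 0.955, -0.0]
contact_force: [-0.1, 0.5, -5.4]
width: 0.0232
gripper_force: 70.3
clock: 27.38
position: [0.6087, -0.2406, 0.0962]
ee_rot: [-0.002, 0.607, 0.795, -0.0]
contact_force: [1.0, 0.2, -6.3]
width: 0.0229
gripper_force: 70.3
tool mm [-1.4  1.2 66.2]  dist 66 rows>=1.6  turn z 0.1
[[252. 198.]]
[[217.0, 292.0], [210.0, 85.0], [288.0, 292.0], [295.0, 85.0]]
```

View pics/w16.png

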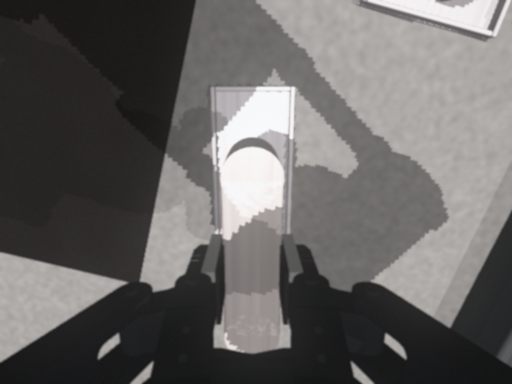

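The tray's far corners are at (210,87) and (296,87), matching my prediction within 2 px. The key hangs centred over the tray and parallel to it.

```bash

python3 -m handwheel '[{"translation":[-0.001,0.001,0.015],"angular":[0,0,0],"hand":1},{"translation":[0,0,0.02],"angular":[0,0,0],"hand":1},{"translation":[0,0,0.02],"angular":[0,0,0],"hand":1},{"translation":[0,0,0.012],"angular":[0,0,0],"hand":1},{"translation":[0,0,0.005],"angular":[0,0,0],"hand":1},{"translation":[0,0,0],"angular":[0,0,0],"hand":1},{"translation":[0,0,0],"angular":[0,0,0],"hand":1}]'
python3 -m handwheel '[{"translation":[0,0,0.0015],"angular":[0,0,0],"hand":1},{"translation":[0,0,0],"angular":[0,0,0],"hand":1},{"translation":[0,0,0.0015],"angular":[0,0,0],"hand":1},{"translation":[0,0,0],"angular":[0,0,0],"hand":1},{"translation":[0,0,0],"angular":[0,0,0],"hand":1}]'
```

```text
clock: 28.02
position: [0.6115, -0.2423, 0.0262]
ee_rot: [0.0, 0.607, 0.794, 0.0]
contact_force: [0.8, -0.3, -4.7]
width: 0.023
gripper_force: 70.2
clock: 28.43
position: [0.6112, -0.2421, 0.0232]
ee_rot: [0.0, 0.608, 0.794, 0.0]
contact_force: [-0.4, 0.3, -6.0]
width: 0.023
gripper_force: 70.2
```

```bash

python3 -m handwheel '[{"translation":[0,0,0.002],"angular":[0,0,0],"hand":1},{"translation":[0,0,0],"angular":[0,0,0],"hand":1},{"translation":[0,0,0],"angular":[0,0,0],"hand":1}]'
python3 -m handwheel '[{"translation":[0,0,0.0015],"angular":[0,0,0],"hand":1},{"translation":[0,0,0],"angular":[0,0,0],"hand":1},{"translation":[0,0,0],"angular":[0,0,0],"hand":1}]'
python3 -m handwheel '[{"translation":[0,0,0.001],"angular":[0,0,0],"hand":1},{"translation":[0,0,0],"angular":[0,0,0],"hand":1},{"translation":[0,0,0],"angular":[0,0,0],"hand":1}]'
```

```text
clock: 28.68
position: [0.611, -0.242, 0.0207]
ee_rot: [-0.0, 0.608, 0.794, 0.0]
contact_force: [-0.2, -0.5, -5.8]
width: 0.0233
gripper_force: 70.2
clock: 28.93
position: [0.611, -0.242, 0.0192]
ee_rot: [-0.0, 0.608, 0.794, 0.0]
contact_force: [0.1, 0.3, -5.8]
width: 0.023
gripper_force: 70.2
clock: 29.18
position: [0.6111, -0.2421, 0.0183]
ee_rot: [-0.0, 0.608, 0.794, 0.0]
contact_force: [0.0, 0.2, -5.3]
width: 0.0232
gripper_force: 70.2
```

```bash

python3 -m handwheel '[{"translation":[0,0,0.001],"angular":[0,0,0],"hand":1},{"translation":[0,0,0],"angular":[0,0,0],"hand":1},{"translation":[0,0,0],"angular":[0,0,0],"hand":1}]'
python3 -m handwheel '[{"translation":[0,0,0.001],"angular":[0,0,0],"hand":1},{"translation":[0,0,0],"angular":[0,0,0],"hand":1},{"translation":[0,0,0],"angular":[0,0,0],"hand":1}]'
```

```text
clock: 29.43
position: [0.6112, -0.2422, 0.0174]
ee_rot: [0.0, 0.608, 0.794, 0.0]
contact_force: [0.0, -0.1, -5.6]
width: 0.0233
gripper_force: 70.4
clock: 29.68
position: [0.6113, -0.2422, 0.0174]
ee_rot: [0.0, 0.608, 0.794, 0.0]
contact_force: [-2.2, 0.9, 3.6]
width: 0.0235
gripper_force: 71.3
```

```bash

python3 -m handwheel '[{"translation":[0,0,0],"angular":[0,0,0],"hand":0.6},{"translation":[0,0,0],"angular":[0,0,0],"hand":0.5},{"translation":[0,0,0],"angular":[0,0,0],"hand":0.5},{"translation":[0,0,-0.01],"angular":[0,0,0],"hand":0.4},{"translation":[0,0,-0.03],"angular":[0,0,0],"hand":0.2},{"translation":[0,0,-0.04],"angular":[0,0,0],"hand":0},{"translation":[0,0,-0.04],"angular":[0,0,0],"hand":0},{"translation":[0,0,-0.04],"angular":[0,0,0],"hand":0},{"translation":[0,0,0],"angular":[0,0,0],"hand":0},{"translation":[0,0,0],"angular":[0,0,0],"hand":0}]'
python3 - <<'E'
from h import *
c,im=snap("wrist","w17")
for t in (235,):
    pass
p=lambda P:proj(c,P).round(1).tolist()
print("long ctr",p([.61,-.2415,.003]),"key",p([.611,-.242,.033]))
# tilt/height check: key edges across the row through its centre, and end columns
g=cv2.cvtColor(im,cv2.COLOR_BGR2GRAY); u,v=map(int,p([.611,-.242,.033])[0]); print(g[v,u-45:u+46:3].tolist()); print(g[v-110:v+111:6,u].tolist())
hough("wrist",.685,-.0625,.053,.025,"w17")
for n in("side","scene"): hough(n,.628,.277,.051,.018,n+"9"); hough(n,.566,.297,.051,.018,n+"9")
E
```

```text
clock: 30.52
position: [0.6131, -0.2431, 0.181]
ee_rot: [0.004, 0.608, 0.794, 0.001]
contact_force: [-0.5, -0.6, 0.1]
width: 0.0856
gripper_force: 0.0
long ctr [[247.2, 164.6]] key [[247.9, 172.6]]
[185, 184, 184, 180, 178, 167, 172, 182, 174, 152, 152, 148, 168, 162, 223, 244, 241, 211, 236, 207, 186, 182, 206, 154, 171, 129, 123, 118, 118, 122, 123]
[118, 122, 119, 173, 246, 251, 251, 251, 251, 251, 251, 251, 251, 247, 244, 242, 240, 239, 248, 170, 169, 167, 166, 177, 194, 243, 243, 249, 249, 188, 193, 185, 185, 182, 187, 188, 185]
[419. -31.] 43.3 []
[]
[291. 120.] 3.5 []
[]
[273. 118.] 3.4 []
[]Traceback (most recent call last):
  File "<stdin>", line 10, in <module>
  File "h.py", line 28, in hough
    h=h[0][np.linalg.norm(h[0][:,:2]-u,axis=1)<25][:3]; print(u.round(),round(pr,1),h.round(1).tolist())
      ~^^^
TypeError: 'NoneType' object is not subscriptable
```

All five landings check out by wrist force, TCP height (picks +3 mm; bush 2 read +5 mm, since it slid in the grip) and measured position. The dish positions keep at least a centimetre of margin either way. Handing in.

```bash
python3 -c "
from rig import manip
print(manip.get_state()['clock'], manip.sign_off())"
```

```text
the job is handed in; nothing more can be done
30.7667 None
```

I handed the job in at 30.8 s with both sleeves, both bushes and the key set down in their trays and the micrometer and bottle untouched; the sign-off gave no verdict, and after release I re-measured the sleeves and bushes, but the key's seat rests on its landing force and height.

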